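# Sort the punches and show the longest to the inspection camera

### The arm

A 6-joint arm with a two-finger parallel gripper is mounted at the origin on the work surface. World frame = base frame: x ahead of the robot, y to its left, z up, the work surface at z = 0. Lengths are in mm, angles in rad, forces in N, time in s.
With the tool pointing down it reaches from about 300 to 775 mm from the base axis. Payload 14.6 kg.
Tool frame: the origin (TCP) lies midway between the tips of the shut fingers; the grasp point (between the pads) lies 19 mm behind it; y points along the fingers, z is the direction in which the jaws open and shut, and the axes are right-handed (so a half turn about y gives the same grasp; the last joint's range is limited). The gripper opens to 94 mm and grips with 3 to 60 N. Pads are 16 mm wide; open, the fingers measure 119 mm over their backs; the gripper's body (75 mm by 177 mm) begins 78 mm behind the grasp point.
Start: joints at [1.208, 0.3, 1.521, -0, 1.321, -0.067], TCP at [160.325, 526.103, 184.246] pointing down, gripper open.
Joint ranges: [-3.03, 3.03], [-0.79, 2.21], [0.23, 2.52], [-1.04, 4.18], [0, 3.07], [-2.55, 2.55]. Speed limits (rad/s): [2.22, 2.22, 2.57, 3.14, 3.14, 3.14].

### API

Orientations are given as [roll, pitch, yaw] about the fixed x, y, z axes, in that order (R = Rz(yaw) Ry(pitch) Rx(roll)).
In Python, from cell import manip gives the robot as it stands.
- The arm moves only by the tool play_rows, never from a script. Its argument "series" is a list of rows, each a list of 3 entries, a list of its own where there are three numbers: the shift along the tool's x, y, z in m, then the turn about the tool's y in rad, then the closure, from 0 (fully open) to 1 (shut). In form: [[[dx, dy, dz], twist, grip], ...]. A call has 1 to 20 rows; each row is the pose to reach, as a shift and turn from the pose measured when the call began, along the tool's axes at that moment; what a row does not reach only later rows make up. A row lasts 1/10 s, in which the tool goes at most 50 mm and 8.59 degrees, less where a joint would pass 70% of its speed; a pose out of reach is approached as far as the arm can. A call with a gripper value outside its range is refused whole. The fingers move at their own pace and stop on an object; "squeeze" is the grip in N (left out, the last holds). Time passes only in rows, so rows that repeat a pose let the fingers close. It gives the time, the measured TCP pose, the force and the opening at its end, in the units of the state.
- manip.read_state(): the state, without advancing time (a new reading comes with each control period).
- manip.camera(name): name is "scene" or "top"; returns the picture (400x640x3 uint8, red, green, blue); there is no depth.
- manip.camera_params(name): a dict with "K" (3x3 intrinsics, pixels), "rvec" (rotation vector, rad) and "tvec" (3), from world to camera coordinates, as OpenCV has them. Camera axes: x right, y down, z forward; pixel columns grow to the right and rows downward; lengths in mm; the calibration is good to about 2 mm. A picture is of the moment at which its call begins. camera_params takes no time and is no camera call.
- manip.sign_off(): hands the job in, once; it reports no verdict.
The state is a dict: "clock": time; "joints": joint angles; "qd": joint speeds; "effort": joint torques, N m; "eef_pos": TCP position; "eef_rot": TCP orientation; "wrist_force": force on the tool from outside, world axes, zero at the start; "moment": the same for the moment, N m; "finger_gap": finger opening in mm.
Only numpy, scipy, OpenCV 4.12 (cv2) and the standard library are available. Lean on these libraries where they do the work, as an engineer would, in place of code of your own. Each camera call takes 0.05 s, during which the arm holds its last target. There are 200 camera calls.

### The job

Three look-alike square steel punches lie on the black mat: lay the short one and the medium one each in the free notch of the rack that already holds a punch of its own length, lying across both ribs and roughly centred on them, and let go. Then pick up the long punch and hold it in the air in front of the inspection camera, level and pointing straight into the lens, the tip on the lens axis and 70 mm from the glass; finish still holding it there, motionless. Do not touch the camera and leave everything else where it is.

Things in the scene. Friction and masses are not known exactly. Their poses are not given: they have to be found in the camera images.
- long_punch: loose steel punch 120 mm long lying on the mat: square 14 x 14 mm shank, its last 22 mm a dark round point tapering to a 5 mm tip. Origin: centre of its underside, halfway along its length; x runs along it towards the point, z up. About 180 g, give or take a third. This one is to be shown to the camera
- medium_punch: loose steel punch 95 mm long lying on the mat: square 14 x 14 mm shank, its last 22 mm a dark round point tapering to a 5 mm tip. Origin: centre of its underside, halfway along its length; x runs along it towards the point, z up. About 142 g, give or take a third
- short_punch: loose steel punch 70 mm long lying on the mat: square 14 x 14 mm shank, its last 22 mm a dark round point tapering to a 5 mm tip. Origin: centre of its underside, halfway along its length; x runs along it towards the point, z up. About 105 g, give or take a third
- long_punch_tip (a point): the tip of the long punch, on its axis, 60 mm from the middle; axes as the punch
- long_punch_tail (a point): the middle of the long punch's blunt end; axes as the punch
- short_rack: fixed rack for 70 mm punches, one such punch already in it: aluminium base 64 (x) x 126 (y) x 8 mm with two blue ribs 8 mm thick at x = -22 and +22 mm; each rib has two notches at y = -28 and +28 mm, 22 mm wide, 8 mm deep, notch floor 22 mm and rib top 30 mm above the table, so a punch lies along x across both ribs. Origin: centre of the underside, on the table; the notch at y = -28 mm is free
- medium_rack: fixed rack for 95 mm punches, one such punch already in it: aluminium base 64 (x) x 126 (y) x 8 mm with two blue ribs 8 mm thick at x = -22 and +22 mm; each rib has two notches at y = -28 and +28 mm, 22 mm wide, 8 mm deep, notch floor 22 mm and rib top 30 mm above the table, so a punch lies along x across both ribs. Origin: centre of the underside, on the table; the notch at y = +28 mm is free
- short_rack_free (a point): middle of the free notch of the short rack, on the notch floor, midway between the ribs (where the punch's origin belongs); axes as the rack
- medium_rack_free (a point): middle of the free notch of the medium rack, on the notch floor, midway between the ribs (where the punch's origin belongs); axes as the rack
- racked_short: the 70 mm punch already in the short rack, same make and same axes as the loose ones; leave it
- racked_medium: the 95 mm punch already in the medium rack, same make and same axes as the loose ones; leave it
- mat: fixed black rubber mat 250 x 180 x 3 mm, origin in the centre of its underside
- camera: fixed camera stand: white base 130 x 150 x 20 mm with a steel column 360 mm tall, carrying a black camera (110 x 62 x 62 mm body, lens with a red ring and a 62 mm wide ring light) that looks level along -x of this frame; the camera's height on the column differs from day to day and is to be left alone. Origin: base underside, 100 mm behind the glass
- lens (a point): centre of the lens glass at the front of the camera; the camera looks along -x of this frame, z up
- focus (a point): the point in the air 70 mm in front of the glass on the lens axis, where the tip belongs; x points into the lens, z up
- objective: spare microscope objective standing upright, black with a red ring, 48 mm wide, 68 mm tall, at the back of the work area; not part of the job, leave it standing. Origin: centre of its underside
- jar: closed specimen jar with white cap, 48 mm wide, 60 mm tall, right of the arm; not part of the job, leave it standing. Origin: centre of its underside
- loupe: black hand loupe, 38 mm wide, 30 mm tall, at the back of the work area; not part of the job, leave it standing. Origin: centre of its underside
Mind the look-alikes: they are no part of the job. Leave any orange look-alike of the short_punch alone.

How it is judged:
By the outcome, as a careful person would: the job done as asked, in the order asked, and still so for the second after the job is handed in, while the arm keeps its last pose, push and grip.
It also fails if it takes over 61 s, if anything falls off the work surface, if the arm or the gripper's body presses on something with over 40 N, if the wrist force passes 120 N, or if a joint passes its speed limit or range.

## Working session

There is one attempt and no reset: what is moved stays moved. The work goes in short steps, Python scripts to look and compute and a tool call to move; the robot and the scene stay as the last step left them, time stands still between calls to the robot, and variables do not carry over. Pictures are saved under pics/ and viewed, about 8 in all and at most 12, crops included, and the job is handed in when it is done.

Besides the shell and the picture viewer there is one more tool, called by a JSON object that holds its "method" and its "body", one argument or row to a line. play_rows: Moves the arm, as the interface text tells. Its arguments: {"type":"object","properties":{"series":{"type":"array","items":{"type":"array"}},"squeeze":{"type":"number"}},"required":["series"]}

```bash
mkdir -p pics; ls; python3 - <<'E'
from cell import manip
import cv2
print(manip.read_state())
for n in("scene","top"):
    im=manip.camera(n); cv2.imwrite(f"pics/{n}0.png",im[:,:,::-1]); print(n,manip.camera_params(n))
E
```

```text
pics
{'clock': 0.0, 'joints': array([ 1.20838662e+00,  3.00451235e-01,  1.52158776e+00, -1.12469445e-05,
        1.32071012e+00, -6.66399801e-02]), 'qd': array([ 1.34764168e-03, -2.05354750e-03, -7.32480662e-05,  1.32442658e-03,
        1.50837828e-03,  1.45640477e-03]), 'effort': array([ 5.19405803e-04, -5.31814992e+01, -3.52747321e+01,  7.08957645e-02,
        2.44008604e-02, -9.30212195e-05]), 'eef_pos': array([160.23468823, 525.83510762, 183.69442005]), 'eef_rot': array([-1.57195094e+00,  6.61395687e-05, -2.95766971e-01]), 'wrist_force': array([ 0.63881138, -1.66461541,  1.18142222]), 'moment': array([ 0.02209124, -0.02302021,  0.04653986]), 'finger_gap': 94.01089405727996}
scene {'K': array([[380.31298147,   0.        , 322.089313  ],
       [  0.        , 380.31298147, 204.23109239],
       [  0.        ,   0.        ,   1.        ]]), 'rvec': array([ 1.41971549,  2.36196475, -0.73820679]), 'tvec': array([ 359.55872761, -300.30693857, 1302.91394243])}
top {'K': array([[495.96061215,   0.        , 318.52189938],
       [  0.        , 495.96061215, 202.70596149],
       [  0.        ,   0.        ,   1.        ]]), 'rvec': array([ 2.12556124, -2.13115131,  0.18350664]), 'tvec': array([ -98.6997073 ,  594.00815005, 1213.143852  ])}
```

View pics/scene0.png

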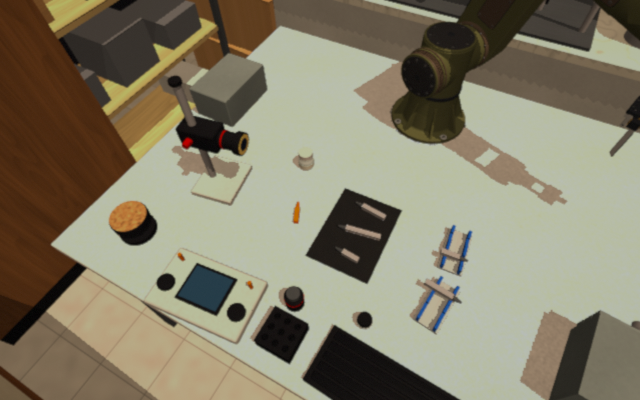

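View pics/top0.png

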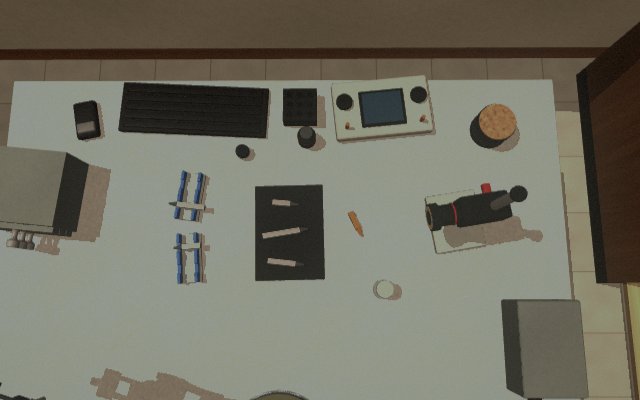

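The top view shows loose punches on the mat at (285,203), (284,232) and (285,263). The racks are at (188,195) and (188,246), the orange decoy is at (356,223), and the lens is near (430,216). The scene view shows the camera at about (240,143).

Next I'll zoom in on both regions.

```bash
python3 - <<'E'
import cv2,numpy as np
t=cv2.imread("pics/top0.png"); s=cv2.imread("pics/scene0.png")
a=cv2.resize(t[165:290,160:340],None,fx=4.4,fy=4.4,interpolation=cv2.INTER_CUBIC)
cv2.imwrite("pics/c1.png",a)
b=cv2.resize(s[70:210,160:280],None,fx=4,fy=4,interpolation=cv2.INTER_CUBIC)
c=cv2.resize(t[180:260,415:535],None,fx=2.6,fy=2.6,interpolation=cv2.INTER_CUBIC)
o=np.zeros((560,800,3),np.uint8);o[:560,:480]=b;o[:208,482:482+312]=c
cv2.imwrite("pics/c2.png",o)
E
```

```text
(no output)
```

View pics/c1.png

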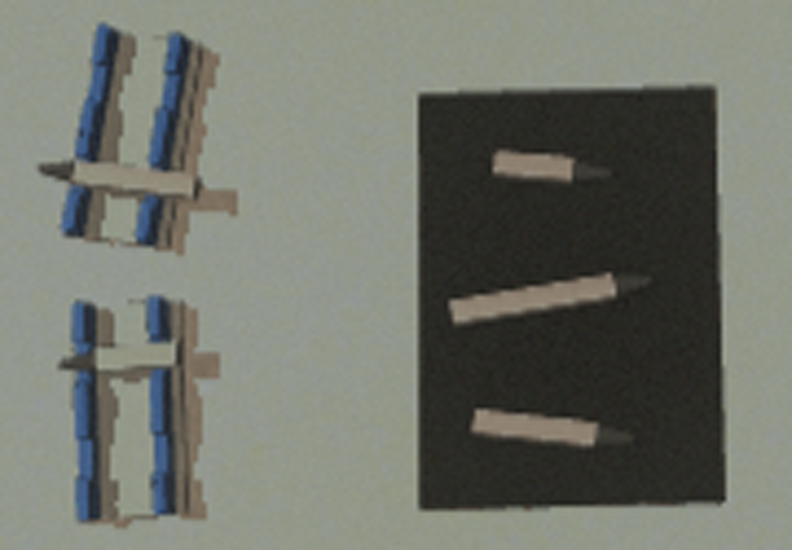

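View pics/c2.png

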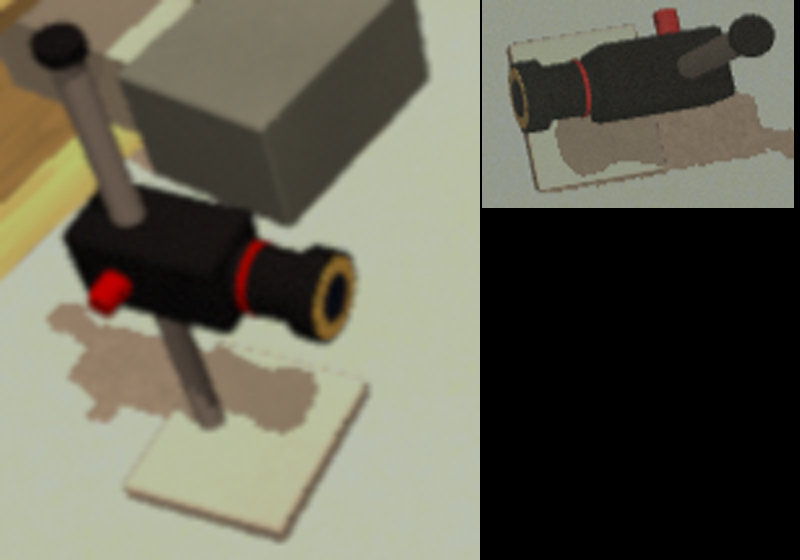

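The crops confirm the choice. The short punch is at (285,203), the long at (284,232) and the medium at (285,263). The upper rack holds a 95 mm punch and its upper notch is free; the lower rack holds a 70 mm punch and its lower notch is free. The things that could be mistaken for these are the racked punches at (188,206) and (188,246) and the orange one at (356,223). The lens is the gold ring, at about scene (243,143) and top (429,217).

```bash
cat > h.py <<'E'
import cv2,numpy as np
from cell import manip
P={}
for n in("scene","top"):
    p=manip.camera_params(n);R=cv2.Rodrigues(p["rvec"])[0];P[n]=(p["K"],R,p["tvec"])
def plane(n,uv,z):
    K,R,t=P[n];uv=np.atleast_2d(np.asarray(uv,float));C=-R.T@t
    d=np.c_[uv,np.ones(len(uv))]@np.linalg.inv(K).T@R
    return C+d*((z-C[2])/d[:,2])[:,None]
def tri(us,ut):
    M=[P[n][0]@np.c_[P[n][1],P[n][2]] for n in("scene","top")]
    X=cv2.triangulatePoints(M[0],M[1],np.array(us,float).reshape(2,1),np.array(ut,float).reshape(2,1));return (X[:3]/X[3]).ravel()
def proj(n,X):
    K,R,t=P[n];return cv2.projectPoints(np.atleast_2d(np.asarray(X,float)),R,t,K,None)[0][:,0]
def comps(m,amin):
    c=cv2.findContours(m.astype(np.uint8),cv2.RETR_EXTERNAL,cv2.CHAIN_APPROX_NONE)[0]
    return [x for x in c if len(x)>3 and cv2.contourArea(x)>amin]
E
python3 - <<'E'
from h import *
np.set_printoptions(precision=1,suppress=True)
I={n:cv2.imread(f"pics/{n}0.png") for n in("scene","top")}
for n in I: print(n,"C",-P[n][1].T@P[n][2])
H={n:cv2.cvtColor(I[n],cv2.COLOR_BGR2HSV) for n in I}
box={"top":(187,278,257,323),"scene":(195,275,312,400)}
pu={}
for n,(a,b,c,d) in box.items():
    g=I[n].max(2); m=np.zeros(g.shape,bool); m[a:b,c:d]=g[a:b,c:d]>95
    L=[]
    for k in comps(m,25):
        (cx,cy),(w,h),_=cv2.minAreaRect(k)
        if w*h>600: continue
        fl=np.zeros(g.shape,np.uint8);cv2.drawContours(fl,[k],-1,1,-1);M=cv2.moments(fl,True);ce=(M["m10"]/M["m00"],M["m01"]/M["m00"])
        vx,vy,x0,y0=cv2.fitLine(np.argwhere(fl)[:,::-1].astype(np.float32),cv2.DIST_L2,0,.01,.01).ravel()
        s=max(w,h)/2; q=plane(n,[[ce[0]-vx*s,ce[1]-vy*s],[ce[0]+vx*s,ce[1]+vy*s]],17); e=q[1]-q[0]
        L.append((ce,np.linalg.norm(e),np.degrees(np.arctan2(e[1],e[0])),plane(n,ce,14)[0]));print(n,np.array(ce),"len %.1f ang %.1f"%L[-1][1:3],L[-1][3])
    pu[n]=sorted(L,key=lambda t:t[3][0])
for a,b in zip(pu["scene"],pu["top"]): print("tri",tri(a[0],b[0]))
# lens ring gold
for n,(a,b,c,d) in {"top":(195,240,420,445),"scene":(125,165,225,255)}.items():
    h=H[n];m=np.zeros(h.shape[:2],bool);m[a:b,c:d]=((h[...,0]>10)&(h[...,0]<28)&(h[...,1]>90)&(h[...,2]>70))[a:b,c:d]
    pts=np.argwhere(m)[:,::-1].astype(np.float32);e=cv2.fitEllipse(cv2.convexHull(pts));print(n,len(pts),"ring",e);pu[n+"r"]=e[0]
print("lens",tri(pu["scener"],pu["topr"]))
# blue
for n,(a,b,c,d) in {"top":(165,290,165,215),"scene":(215,340,405,485)}.items():
    h=H[n][a:b,c:d];m=(h[...,0]>100)&(h[...,0]<130)&(h[...,1]>120);print(n,np.histogram(h[...,2][m],bins=12,range=(40,220)))
E
```

```text
scene C [1026.1  160.8  915.6]
top C [ 373.2 -104.  1297.8]
top [281.1 261.6] len 72.2 ang -96.1 [446.7  -3.3  14. ]
top [280.6 232.2] len 96.7 ang -80.7 [522.8  -1.4  14. ]
top [280.7 202. ] len 45.6 ang -95.8 [602.6  -0.6  14. ]
scene [323.6 268.9] len 87.7 ang 101.5 [669.7 -43.6  14. ]
scene [349.9 254.7] len 49.9 ang 84.7 [601.7  -1.7  14. ]
scene [362.7 231.4] len 98.5 ang 99.5 [522.2  -1.5  14. ]
scene [373.4 210.4] len 74.4 ang 83.5 [445.8  -3.6  14. ]
scene [386.8 199.5] len 102.0 ang 102.3 [393.7  15.2  14. ]
tri [440.9   4.4  71.5]
tri [509.8  -0.5 105.6]
tri [582.4   0.7 111.5]
top 47 ring ((428.6480712890625, 217.36007690429688), (5.168121814727783, 23.004758834838867), 169.41444396972656)
scene 112 ring ((242.92311096191406, 143.7807159423828), (9.181416511535645, 21.275482177734375), 12.81165599822998)
lens [ 533.7 -346.9  200.5]
top (array([  0,   0,   3,  11,  32,  94, 199,   0,   0,   0,   0,   0]), array([ 40.,  55.,  70.,  85., 100., 115., 130., 145., 160., 175., 190.,
       205., 220.]))
scene (array([  0,   0,  22,  19,  50,  49,  73, 221,   0,   0,   0,   0]), array([ 40.,  55.,  70.,  85., 100., 115., 130., 145., 160., 175., 190.,
       205., 220.]))
```

```bash
python3 - <<'E'
from h import *
np.set_printoptions(precision=1,suppress=True)
I={n:cv2.imread(f"pics/{n}0.png") for n in("scene","top")}
H={n:cv2.cvtColor(I[n],cv2.COLOR_BGR2HSV) for n in I}
print("tri",[tri(a,b) for a,b in zip([(373.4,210.4),(362.7,231.4),(349.9,254.7)],[(281.1,261.6),(280.6,232.2),(280.7,202.)])])
C={}
for n,(a,b,c,d),v in (("top",(165,290,165,215),126),("scene",(215,340,405,485),142)):
    h=H[n];m=np.zeros(h.shape[:2],bool);m[a:b,c:d]=((h[...,0]>100)&(h[...,0]<130)&(h[...,1]>120)&(h[...,2]>v))[a:b,c:d]
    px=np.argwhere(m)[:,::-1].astype(float);w=plane(n,px,30)[:,:2]
    for k in(0,1):
        s=(w[:,0]>535)==k
        r=cv2.minAreaRect(w[s].astype(np.float32));print(n,"medium" if k else "short",s.sum(),np.array(r[0]),np.array(r[1]),r[2]); C[n,k]=proj(n,[*r[0],30])[0]
        o=cv2.boxPoints(r);print(o.tolist())
for k in(0,1): print("tri rack",k,tri(C["scene",k],C["top",k]))
# camera body edges in top & scene
for n,(a,b,c,d) in {"top":(175,245,425,530),"scene":(85,165,170,255)}.items():
    e=cv2.createLineSegmentDetector().detect(I[n][a:b,c:d,1].copy())[0][:,0]
    for x1,y1,x2,y2 in e:
        if np.hypot(x2-x1,y2-y1)<14: continue
        q=plane(n,[[x1+c,y1+a],[x2+c,y2+a]],200);f=q[1]-q[0]
        print(n,np.array([x1+c,y1+a,x2+c,y2+a]),"ang %.1f len %.0f"%(np.degrees(np.arctan2(f[1],f[0]))%180,np.linalg.norm(f)))
E
```

```text
tri [array([446.6,  -3.5,  15.1]), array([522.7,  -1.4,  15.1]), array([602.4,  -1. ,  15.7])]
top short 137 [457.3 235.9] [120.6  50. ] 5.207939624786377
[[394.9648742675781, 255.34185791015625], [399.5032043457031, 205.5501708984375], [519.584228515625, 216.49517822265625], [515.0458984375, 266.286865234375]]
top medium 106 [619.4 240.5] [ 50.5 117.9] 82.877685546875
[[557.771728515625, 222.73182678222656], [674.7462158203125, 208.11561584472656], [681.0091552734375, 258.238037109375], [564.03466796875, 272.854248046875]]
scene short 93 [458.7 236.8] [120.4  48.6] 4.404253959655762
[[396.86065673828125, 256.344482421875], [400.59033203125, 207.91976928710938], [520.5880737304688, 217.16207885742188], [516.8583984375, 265.5867919921875]]
scene medium 145 [621.9 241.9] [ 49.  120.7] 82.44439697265625
[[558.8466186523438, 225.53057861328125], [678.5130004882812, 209.65802001953125], [684.9623413085938, 258.2806701660156], [565.2959594726562, 274.1532287597656]]
tri rack 0 [457.4 236.7  27.7]
tri rack 1 [620.2 241.9  25.8]
top [459.1 196.7 480.6 193.2] ang 99.3 len 49
top [432.6 243.3 424.8 212.1] ang 11.7 len 71
top [510.8 217.8 459.5 227.4] ang 100.4 len 118
top [446.8 243.6 441.6 229.5] ang 17.8 len 33
top [524.4 238.5 501.8 242.6] ang 100.1 len 52
top [432.  228.1 432.1 213.1] ang 177.2 len 34
top [505.2 193.6 490.9 201.1] ang 116.9 len 37
scene [182.8 145.8 174.2 127.6] ang 57.3 len 75
scene [205.5 150.  190.2 146. ] ang 99.2 len 44
scene [192.  115.  220.4 122.7] ang 97.7 len 88
scene [248.4 134.2 245.9 151.9] ang 28.8 len 62
scene [254.  102.7 231.9 127. ] ang 0.7 len 106
scene [213.2 118.  192.7 110.4] ang 91.5 len 69
scene [183.4 114.8 175.2  95.8] ang 55.2 len 88
scene [197.5 110.9 189.3  91.4] ang 53.5 len 91
scene [189.3  88.4 224.6 102.5] ang 89.1 len 128
scene [225.5 101.8 242.1  84.6] ang 0.7 len 82
```

```bash
cat >> h.py <<'E'
from scipy.spatial.transform import Rotation as Ro
def go(x,y,z,yawdeg):
    s=manip.read_state();R=Ro.from_euler("xyz",s["eef_rot"]).as_matrix()
    d=R.T@(np.array([x,y,z])-s["eef_pos"])/1000
    yaw=np.arctan2(R[1,0],R[0,0]);tw=-(np.radians(yawdeg)-yaw);tw=(tw+np.pi)%(2*np.pi)-np.pi
    print("t %.2f gap %.1f"%(s["clock"],s["finger_gap"]),"pos",s["eef_pos"].round(1),"yaw %.1f"%np.degrees(yaw),"F",s["wrist_force"].round(1),"-> shift",d.round(4),"twist %.3f"%tw)
E
python3 - <<'E'
from h import *
go(601.3,-9,150,-95.6)
# racked medium / short shank centres from crop pixels
f=lambda x,y:plane("top",[160+x/4.4,165+y/4.4],36)[0].round(1)
print("racked medium tail/shoulder",f(195,184),f(75,170),"short",f(176,355),f(95,358))
E
```

```text
t 0.10 gap 94.0 pos [160.3 525.9 183.7] yaw -16.9 F [-0.3 -0.3  0.4] -> shift [ 0.5778  0.0341 -0.383 ] twist 1.373
racked medium tail/shoulder [586.7 194.7  36. ] [595.2 265.6  36. ] short [486.3 201.9  36. ] [484.7 248.7  36. ]
```

{"method": "play_rows", "body": {
  "series": [
    [[0.578, 0.034, -0.383], 1.373, 0.45],
    [[0.578, 0.034, -0.383], 1.373, 0.45],
    [[0.578, 0.034, -0.383], 1.373, 0.45],
    [[0.578, 0.034, -0.383], 1.373, 0.45],
    [[0.578, 0.034, -0.383], 1.373, 0.45],
    [[0.578, 0.034, -0.383], 1.373, 0.45],
    [[0.578, 0.034, -0.383], 1.373, 0.45],
    [[0.578, 0.034, -0.383], 1.373, 0.45],
    [[0.578, 0.034, -0.383], 1.373, 0.45],
    [[0.578, 0.034, -0.383], 1.373, 0.45],
    [[0.578, 0.034, -0.383], 1.373, 0.45],
    [[0.578, 0.034, -0.383], 1.373, 0.45],
    [[0.578, 0.034, -0.383], 1.373, 0.45],
    [[0.578, 0.034, -0.383], 1.373, 0.45],
    [[0.578, 0.034, -0.383], 1.373, 0.45],
    [[0.578, 0.034, -0.383], 1.373, 0.45],
    [[0.578, 0.034, -0.383], 1.373, 0.45],
    [[0.578, 0.034, -0.383], 1.373, 0.45],
    [[0.578, 0.034, -0.383], 1.373, 0.45],
    [[0.578, 0.034, -0.383], 1.373, 0.45]
  ],
  "squeeze": 30
}}

```text
clock: 2.1
eef_pos: [601.4, -8.4, 150.4]
eef_rot: [-1.571, -0.001, -1.668]
wrist_force: [-0.0, -0.8, -0.1]
finger_gap: 51.5
```

```bash
python3 - <<'E'
from h import *
go(601.3,-9,5.5,-95.6)
E
```

```text
t 2.10 gap 51.5 pos [601.4  -8.4 150.4] yaw -95.6 F [-0.  -0.8 -0.1] -> shift [ 0.0004  0.1449 -0.    ] twist 0.001
```

Descend, close, and lift in one call.

{"method": "play_rows", "body": {
  "series": [
    [[0, 0.05, 0], 0, 0.45],
    [[0, 0.1, 0], 0, 0.45],
    [[0, 0.13, 0], 0, 0.45],
    [[0, 0.145, 0], 0, 0.45],
    [[0, 0.145, 0], 0, 0.45],
    [[0, 0.145, 0], 0, 0.45],
    [[0, 0.145, 0], 0, 1],
    [[0, 0.145, 0], 0, 1],
    [[0, 0.145, 0], 0, 1],
    [[0, 0.145, 0], 0, 1],
    [[0, 0.145, 0], 0, 1],
    [[0, 0.145, 0], 0, 1],
    [[0, 0.145, 0], 0, 1],
    [[0, 0.145, 0], 0, 1],
    [[0, 0.12, 0], 0, 1],
    [[0, 0.08, 0], 0, 1],
    [[0, 0.04, 0], 0, 1],
    [[0, 0.04, 0], 0, 1],
    [[0, 0.04, 0], 0, 1]
  ]
}}

```text
clock: 4.0
eef_pos: [601.6, -8.5, 110.9]
eef_rot: [-1.569, -0.001, -1.668]
wrist_force: [-0.7, 0.1, -1.0]
finger_gap: 0.6
```

```bash
python3 - <<'E'
from h import *
# grasp is 3 behind origin; rack axis -85.2
d=np.array([np.cos(np.radians(-85.2)),np.sin(np.radians(-85.2))]);t=np.array([429.8,233])-3*d;print(t)
go(*t,110,-85.2)
im=manip.camera("top");sc=manip.camera("scene")
o=np.zeros((500,800,3),np.uint8)
c=proj("top",[601,-9,80])[0].astype(int);print(c)
o[:400,:400]=cv2.resize(im[c[1]-40:c[1]+40,c[0]-40:c[0]+40],None,fx=5,fy=5)
c=proj("scene",[601,-9,80])[0].astype(int)
o[:400,400:]=cv2.resize(sc[c[1]-40:c[1]+40,c[0]-40:c[0]+40],None,fx=5,fy=5)
cv2.imwrite("pics/g1.png",o[:,:,::-1])
E
```

```text
[429.54896647 235.98947858]
t 4.00 gap 0.6 pos [601.6  -8.5 110.9] yaw -95.6 F [-0.7  0.1 -1. ] -> shift [-0.2266  0.0004 -0.195 ] twist -0.181
[281 197]
```

View pics/g1.png

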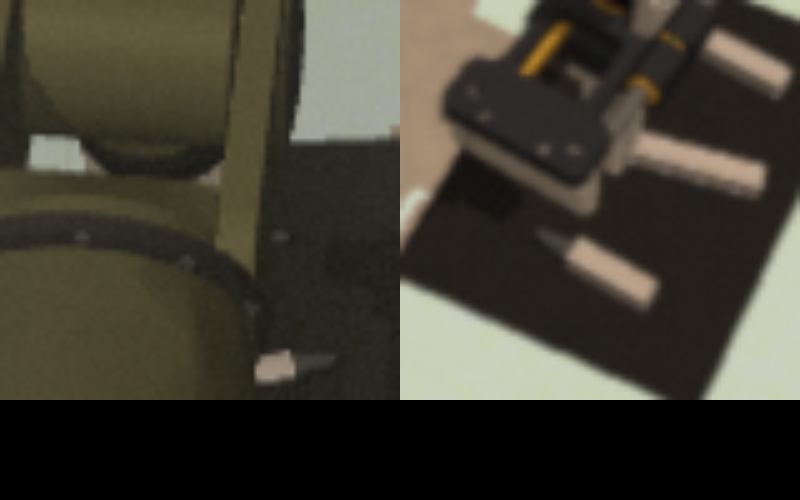

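The crop shows the short punch still on the mat at crop (615,270), and the gap reads 0.6, so the grasp missed. I'll descend again, slowly, and read the height before closing.

{"method": "play_rows", "body": {
  "series": [
    [[0, 0.03, 0], 0, 0.45],
    [[0, 0.06, 0], 0, 0.45],
    [[0, 0.09, 0], 0, 0.45],
    [[0, 0.105, 0], 0, 0.45],
    [[0, 0.105, 0], 0, 0.45],
    [[0, 0.105, 0], 0, 0.45],
    [[0, 0.105, 0], 0, 0.45],
    [[0, 0.105, 0], 0, 0.45]
  ]
}}

```text
clock: 4.9
eef_pos: [601.2, -8.6, 5.4]
eef_rot: [-1.571, -0.001, -1.668]
wrist_force: [-0.1, -1.0, 0.1]
finger_gap: 51.4
```

```bash
python3 - <<'E'
from h import *
go(601.3,-9,5.5,-95.6)
sc=manip.camera("scene")
a=sc[185:295,300:410]
cv2.imwrite("pics/g2.png",cv2.resize(a,None,fx=5.4,fy=5.4)[:,:,::-1])
# shank position now
g=a.max(2)>95
for k in comps(g,20):
    r=cv2.minAreaRect(k);c=np.array(r[0])+[300,185];print(c.round(1),np.round(r[1],1),plane("scene",c,14)[0].round(1))
print(proj("scene",[[601,-8,5],[601,25,5],[601,-8,24]])-[300,185])
E
```

```text
t 4.90 gap 51.4 pos [601.2  -8.6   5.4] yaw -95.6 F [-0.1 -1.   0.1] -> shift [ 0.0004 -0.0001  0.0002] twist 0.001
[351.7 255.7] [15.2  6.2] [602.1   4.   14. ]
[366.3 232.5] [16.1 26.7] [520.8   8.6  14. ]
[380.6 214.4] [9.9 6.2] [448.8  19.7  14. ]
[374.9 192.7] [ 7.9 19.4] [387.4 -24.9  14. ]
[354. 191.] [12. 32.] [410.  -81.4  14. ]
[354.5 239.5] [109. 109.] [555.1 -10.4  14. ]
[[47.67124141 69.99342155]
 [58.97287049 75.28358166]
 [47.95613548 66.71019506]]
```

View pics/g2.png

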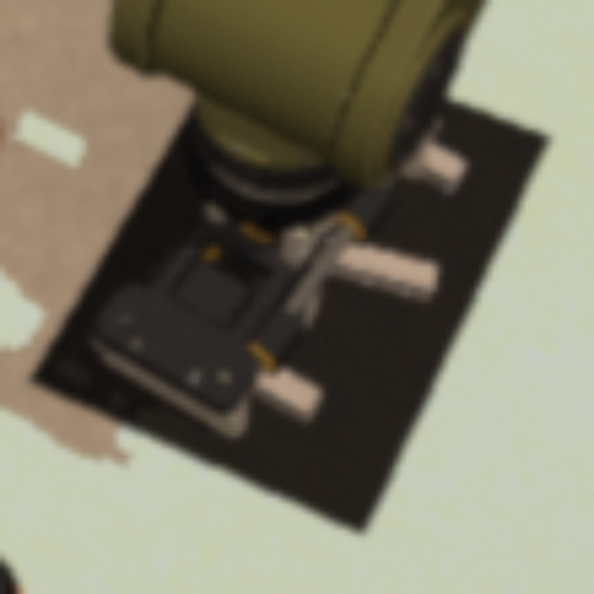

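The crop shows the gripper straddling the short punch, whose tail is visible at crop (290,392), with z at 5.4. I'll close here and read the gap.

{"method": "play_rows", "body": {
  "series": [
    [[0, 0, 0], 0, 0.8],
    [[0, 0, 0], 0, 0.8],
    [[0, 0, 0], 0, 0.8],
    [[0, 0, 0], 0, 1],
    [[0, 0, 0], 0, 1],
    [[0, 0, 0], 0, 1],
    [[0, 0, 0], 0, 1],
    [[0, 0, 0], 0, 1]
  ],
  "squeeze": 30
}}

```text
clock: 5.75
eef_pos: [601.1, -8.6, 5.2]
eef_rot: [-1.571, -0.001, -1.668]
wrist_force: [-0.2, -0.2, 0.1]
finger_gap: 0.3
```

```bash
python3 - <<'E'
from h import *
go(601.3,-9,5.5,-95.6)
E
```

```text
t 5.75 gap 0.3 pos [601.1  -8.6   5.2] yaw -95.6 F [-0.2 -0.2  0.1] -> shift [ 0.0004 -0.0003  0.0003] twist 0.001
```

The gap is 0.3 again and there was no force, so the fingers are passing clear of the punch. I'll raise the tool and turn it so the scene camera can see the fingertips.

{"method": "play_rows", "body": {
  "series": [
    [[0, -0.03, 0], 0, 1],
    [[0, -0.05, 0], 0.15, 1],
    [[0, -0.05, 0], 0.3, 1],
    [[0, -0.05, 0], 0.45, 1],
    [[0, -0.05, 0], 0.6, 1],
    [[0, -0.05, 0], 0.75, 1],
    [[0, -0.05, 0], 0.9, 1],
    [[0, -0.05, 0], 1.05, 1],
    [[0, -0.05, 0], 1.05, 1]
  ]
}}

```text
clock: 6.65
eef_pos: [601.1, -8.5, 55.2]
eef_rot: [-1.57, -0.001, -2.721]
wrist_force: [-0.9, 0.7, 0.7]
finger_gap: 0.8
```

```bash
python3 - <<'E'
from h import *
go(601.3,-9,5.5,-95.6)
sc=manip.camera("scene");s=manip.read_state();c=proj("scene",s["eef_pos"])[0];print(c,(c-[310,190])*6)
a=cv2.resize(sc[190:280,310:410],None,fx=6,fy=6)
cv2.circle(a,tuple(int(v) for v in (c-[310,190]+.5)*6),3,(255,0,0),-1)
cv2.imwrite("pics/g3.png",a[:,:,::-1])
E
```

```text
t 6.65 gap 0.8 pos [601.1  -8.5  55.2] yaw -155.9 F [-0.9  0.7  0.7] -> shift [-0.      0.0497  0.0005] twist -1.052
[348.2492642  246.02765358] [229.49558517 336.1659215 ]
```

View pics/g3.png

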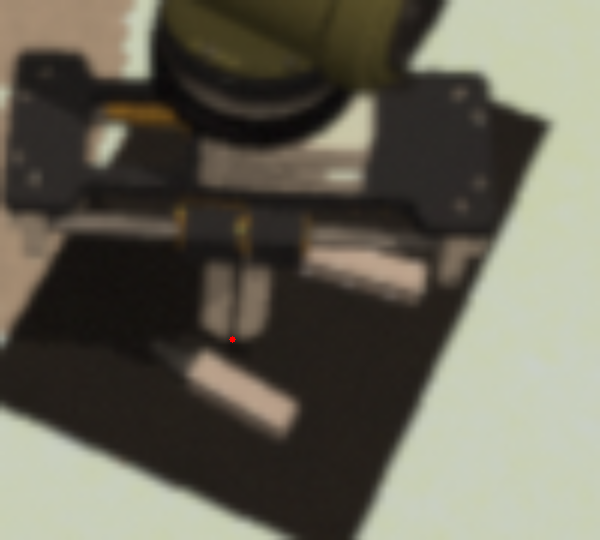

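The fingertips sit where the calibration predicts, at crop (232,338), and the short punch is at crop (245,393). Next I'll check whether the punch has moved.

```bash
python3 - <<'E'
from h import *
np.set_printoptions(precision=1,suppress=True)
old=cv2.imread("pics/scene0.png")[:,:,::-1];new=manip.camera("scene")
for im in(old,new):
    m=np.zeros(im.shape[:2],np.uint8);m[243:268,335:365]=im[243:268,335:365].max(2)>95
    for k in comps(m,15):
        M=cv2.moments(k);c=(M["m10"]/M["m00"],M["m01"]/M["m00"]);r=cv2.minAreaRect(k);q=cv2.boxPoints(r)
        print(np.array(c),np.array(r[1]),plane("scene",c,14)[0]); print(plane("scene",q,17)[:,:2])
d=np.abs(new.astype(int)-old).max(2)[243:268,335:365];print(d.max(), (d>40).sum())
E
```

```text
[349.8 254.6] [18.9  5.6] [601.6  -1.7  14. ]
[[608.6 -26.4]
 [592.4 -26.4]
 [597.   23.5]
 [612.9  23.1]]
[350.  254.7] [19.2  6. ] [601.7  -1.4  14. ]
[[609.3 -26.4]
 [592.1 -26.4]
 [596.8  24.5]
 [613.7  24. ]]
96 26
```

{"method": "play_rows", "body": {
  "series": [
    [[0, 0, 0], -0.15, 0.6],
    [[0, 0, 0], -0.3, 0.6],
    [[0, 0, 0], -0.45, 0.6],
    [[0, 0, 0], -0.6, 0.6],
    [[0, 0, 0], -0.75, 0.6],
    [[0, 0, 0], -0.9, 0.6],
    [[0, 0, 0], -1.052, 0.6],
    [[0, 0.02, 0], -1.052, 0.6],
    [[0, 0.04, 0], -1.052, 0.6],
    [[0, 0.05, 0], -1.052, 0.6],
    [[0, 0.0515, 0], -1.052, 0.6],
    [[0, 0.0515, 0], -1.052, 0.6],
    [[0, 0.0515, 0], -1.052, 1],
    [[0, 0.0515, 0], -1.052, 1],
    [[0, 0.0515, 0], -1.052, 1],
    [[0, 0.0515, 0], -1.052, 1],
    [[0, 0.0515, 0], -1.052, 1],
    [[0, 0.0515, 0], -1.052, 1]
  ]
}}

```text
clock: 8.55
eef_pos: [601.1, -8.6, 3.7]
eef_rot: [-1.571, -0.001, -1.661]
wrist_force: [0.4, -0.0, -0.9]
finger_gap: 0.4
```

```bash
python3 - <<'E'
from h import *
go(601.3,-9,5.5,-95.6)
im=manip.camera("scene")
cv2.imwrite("pics/g4.png",cv2.resize(im[190:280,310:410],None,fx=6,fy=6)[:,:,::-1])
E
```

```text
t 8.55 gap 0.4 pos [601.1  -8.6   3.7] yaw -95.2 F [ 0.4 -0.  -0.9] -> shift [ 0.0004 -0.0018  0.0003] twist 0.007
```

{"method": "play_rows", "body": {
  "series": [
    [[0, 0.001, 0], 0, 1],
    [[0, 0.002, 0], 0, 1],
    [[0, 0.002, 0], 0, 1]
  ]
}}

```text
clock: 8.9
eef_pos: [600.9, -8.5, 1.4]
eef_rot: [-1.571, -0.001, -1.661]
wrist_force: [-0.3, -0.0, 0.9]
finger_gap: 0.2
```

{"method": "play_rows", "body": {
  "series": [
    [[0, 0.001, 0], 0, 1],
    [[0, 0.002, 0], 0, 1],
    [[0, 0.003, 0], 0, 1],
    [[0, 0.003, 0], 0, 1]
  ]
}}

```text
clock: 9.3
eef_pos: [600.8, -8.6, -1.7]
eef_rot: [-1.572, -0.001, -1.661]
wrist_force: [-1.2, -0.4, 0.6]
finger_gap: 0.8
```

View pics/g4.png

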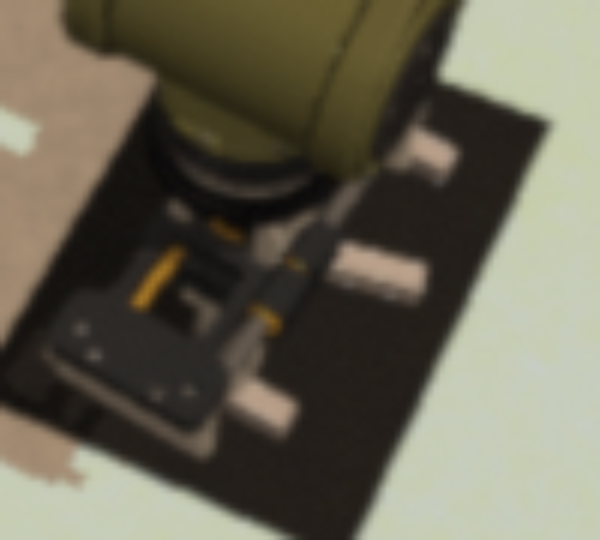

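The closed fingers are at crop (240,350), in front of and above the punch, so the reported z must be low compared with the cameras. I'll keep probing down gently until I feel contact.

{"method": "play_rows", "body": {
  "series": [
    [[0, 0.001, 0], 0, 1],
    [[0, 0.002, 0], 0, 1],
    [[0, 0.002, 0], 0, 1]
  ]
}}

```text
clock: 9.6
eef_pos: [600.9, -8.6, -3.8]
eef_rot: [-1.572, -0.001, -1.661]
wrist_force: [0.6, 0.0, -1.0]
finger_gap: 0.3
```

{"method": "play_rows", "body": {
  "series": [
    [[0, 0.001, 0], 0, 1],
    [[0, 0.002, 0], 0, 1],
    [[0, 0.002, 0], 0, 1]
  ]
}}

```text
clock: 9.9
eef_pos: [601.5, -8.7, -4.0]
eef_rot: [-1.57, -0.001, -1.661]
wrist_force: [-6.6, 0.9, 19.1]
finger_gap: 0.4
```

{"method": "play_rows", "body": {
  "series": [
    [[0, 0.001, 0], 0, 1],
    [[0, 0.002, 0], 0, 1],
    [[0, 0.002, 0], 0, 1]
  ]
}}

```text
clock: 10.2
eef_pos: [602.2, -8.7, -3.8]
eef_rot: [-1.568, -0.001, -1.661]
wrist_force: [-8.8, 0.8, 20.3]
finger_gap: 0.6
```

{"method": "play_rows", "body": {
  "series": [
    [[0, -0.01, 0], 0, 1],
    [[0, -0.03, 0], 0, 1],
    [[0, -0.03, 0], 0, 1]
  ]
}}

```text
clock: 10.5
eef_pos: [603.6, -8.8, 28.7]
eef_rot: [-1.564, -0.001, -1.661]
wrist_force: [-0.5, 1.1, 0.2]
finger_gap: 0.5
```

```bash
python3 - <<'E'
from h import *
go(601.3,-9,5.5,-95.6)
a=cv2.imread("pics/g3.png")
for c in (213,222,228,234,240,246,252,258,264): print(c,a[243:366:6,c,2])
print(np.abs(np.array([6]))) 
print(proj("scene",[[601.1,-8.5,z] for z in (47,55,65,76)])*6-[1860,1140])
E
```

```text
t 10.50 gap 0.5 pos [603.6  -8.8  28.7] yaw -95.2 F [-0.5  1.1  0.2] -> shift [ 0.0004  0.0232 -0.0024] twist 0.007
213 [ 29  25  29  53  85  98 100  99  99 101 112 124 126 123 109  71  36  39
  79 138 179]
222 [ 31  25  28  48  79  98 100 101 104 112 119 119 119 119 113  92  54  31
  43  84 141]
228 [ 32  26  27  42  70  87  89  90  94 104 105  98  97  97  92  75  49  27
  30  54 104]
234 [ 44  34  26  34  51  62  66  68  74  81  83  81  82  87  85  73 255  25
  25  39  73]
240 [ 63  52  40  39  50  66  75  79  85  90  96  98 101 108 107  95  60  28
  24  33  53]
246 [ 67  61  52  50  68  92 106 112 115 116 119 120 122 125 122 106  63  31
  27  31  41]
252 [ 49  44  42  47  73 102 115 125 127 126 126 127 126 125 120  98  52  34
  32  34  37]
258 [ 36  29  29  40  71 103 115 125 127 126 121 121 119 114 102  74  41  35
  35  36  35]
264 [ 34  26  26  35  65  95 107 113 113 112 100  99  94  81  68  49  37  34
  34  35  35]
[6]
[[228.72189791 345.2606377 ]
 [229.47912085 336.44063566]
 [230.44036242 325.24425964]
 [231.51708712 312.70275616]]
```

The finger end in g3 is the edge nearest the camera, which is 8 mm off the tool axis. That puts the true tip about 15–20 mm above the reported z. Contact with the punch top (17 mm) at a reported −4 agrees, so tip height ≈ reported z + 21. I'll use that.

```bash
python3 - <<'E'
from h import *
go(601.8,-9,-15,-95.6)
E
```

```text
t 10.50 gap 0.5 pos [603.6  -8.8  28.7] yaw -95.2 F [-0.5  1.1  0.2] -> shift [ 0.0003  0.0437 -0.002 ] twist 0.007
```

{"method": "play_rows", "body": {
  "series": [
    [[0, 0, -0.002], 0.007, 0.5],
    [[0, 0, -0.002], 0.007, 0.5],
    [[0, 0, -0.002], 0.007, 0.5],
    [[0, 0, -0.002], 0.007, 0.5],
    [[0, 0.015, -0.002], 0.007, 0.5],
    [[0, 0.03, -0.002], 0.007, 0.5],
    [[0, 0.037, -0.002], 0.007, 0.5],
    [[0, 0.042, -0.002], 0.007, 0.5],
    [[0, 0.042, -0.002], 0.007, 0.5],
    [[0, 0.042, -0.002], 0.007, 0.5]
  ]
}}

```text
clock: 11.5
eef_pos: [602.0, -8.7, -13.1]
eef_rot: [-1.564, -0.001, -1.668]
wrist_force: [0.2, -0.5, 0.6]
finger_gap: 47.1
```

{"method": "play_rows", "body": {
  "series": [
    [[0, 0, 0], 0, 0.8],
    [[0, 0, 0], 0, 0.8],
    [[0, 0, 0], 0, 1],
    [[0, 0, 0], 0, 1],
    [[0, 0, 0], 0, 1],
    [[0, 0, 0], 0, 1],
    [[0, 0, 0], 0, 1]
  ],
  "squeeze": 30
}}

```text
clock: 12.2
eef_pos: [602.0, -8.7, -13.0]
eef_rot: [-1.564, -0.001, -1.668]
wrist_force: [-2.3, -0.7, 2.7]
finger_gap: 13.8
```

Gripped, with the gap at 13.8. I'll lift and carry it to above the short rack.

{"method": "play_rows", "body": {
  "series": [
    [[0, -0.03, 0], 0, 1],
    [[0, -0.08, 0], 0, 1],
    [[0, -0.11, 0], 0, 1],
    [[-0.0, -0.11, 0], 0, 1]
  ]
}}

```text
clock: 12.6
eef_pos: [603.3, -8.6, 101.6]
eef_rot: [-1.556, -0.001, -1.668]
wrist_force: [0.0, 0.0, -0.7]
finger_gap: 13.3
```

```bash
python3 - <<'E'
from h import *
go(429.5,236.2,50,-85.2)
E
```

```text
t 12.60 gap 13.3 pos [603.3  -8.6 101.6] yaw -95.6 F [ 0.   0.  -0.7] -> shift [-0.2268  0.0486 -0.1975] twist -0.181
```

{"method": "play_rows", "body": {
  "series": [
    [[-0.05, 0, -0.045], -0.05, 1],
    [[-0.1, 0, -0.09], -0.1, 1],
    [[-0.14, 0, -0.125], -0.15, 1],
    [[-0.18, 0.01, -0.16], -0.181, 1],
    [[-0.21, 0.02, -0.185], -0.181, 1],
    [[-0.2268, 0.03, -0.1975], -0.181, 1],
    [[-0.2268, 0.0486, -0.1975], -0.181, 1],
    [[-0.2268, 0.0486, -0.1975], -0.181, 1],
    [[-0.2268, 0.0486, -0.1975], -0.181, 1],
    [[-0.2268, 0.0486, -0.1975], -0.181, 1],
    [[-0.2268, 0.0486, -0.1975], -0.181, 1]
  ]
}}

```text
clock: 13.7
eef_pos: [430.3, 235.7, 50.6]
eef_rot: [-1.556, -0.003, -1.489]
wrist_force: [0.5, 0.3, 0.1]
finger_gap: 13.2
```

```bash
python3 - <<'E'
from h import *
go(429.5,236.2,6,-85.2)
t=manip.camera("top");s=manip.camera("scene")
o=np.zeros((480,800,3),np.uint8);h=[]
for i,(n,im) in enumerate((("top",t),("scene",s))):
    c=proj(n,[440,228,50])[0].astype(int);print(n,c-40)
    a=cv2.resize(im[c[1]-40:c[1]+40,c[0]-40:c[0]+40],None,fx=5,fy=5);o[:400,i*400:i*400+400]=a
cv2.imwrite("pics/p1.png",o[:400,:,::-1])
E
```

```text
t 13.70 gap 13.2 pos [430.3 235.7  50.6] yaw -85.3 F [0.5 0.3 0.1] -> shift [-0.0007  0.0446 -0.0014] twist -0.002
top [147 223]
scene [417 195]
```

View pics/p1.png

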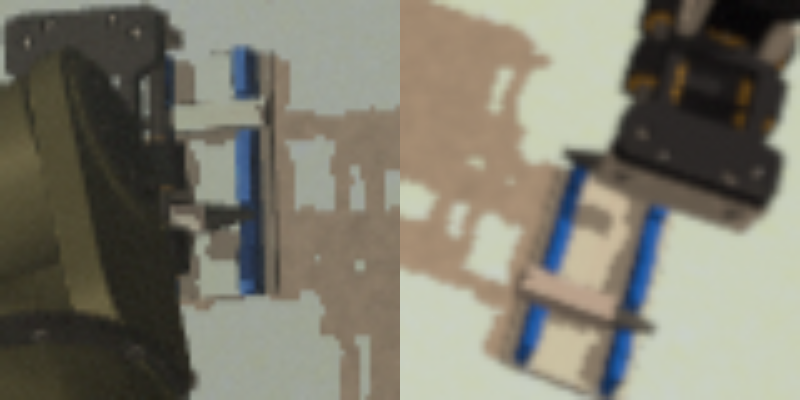

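```bash
python3 - <<'E'
from h import *
print("tip",tri((450.6,226.6),(198,266.2)),"shoulder",tri((458,228.6),(188.4,266.2)))
d=np.array([np.cos(np.radians(-85.3)),np.sin(np.radians(-85.3))]);o=np.array([430.3,235.7])+3.2*d
print("expected tip",o+35*d,"shoulder",o+13*d, "z 73.6")
print(plane("top",(198,266.2),73.6),plane("scene",(450.6,226.6),73.6))
E
```

```text
tip [432.72048647 199.6874212   64.12420571] shoulder [432.8207107  220.29659572  70.06436211]
expected tip [433.43005103 197.62845182] shoulder [431.62740384 219.55447433] z 73.6
[[432.61000632 195.69866886  73.6       ]] [[438.21445077 201.79627813  73.6       ]]
```

The crop shows the held punch over the lower notch, with its tip at top crop (255,216). Triangulation agrees with the expected pose to about 2 mm, so I'll lower it and release.

{"method": "play_rows", "body": {
  "series": [
    [[-0.0007, 0.015, -0.001], 0, 1],
    [[-0.0007, 0.03, -0.001], 0, 1],
    [[-0.0007, 0.036, -0.001], 0, 1],
    [[-0.0007, 0.04, -0.001], 0, 1],
    [[-0.0007, 0.0435, -0.001], 0, 1],
    [[-0.0007, 0.0435, -0.001], 0, 1],
    [[-0.0007, 0.0435, -0.001], 0, 1]
  ]
}}

```text
clock: 14.5
eef_pos: [429.9, 236.5, 7.3]
eef_rot: [-1.555, -0.003, -1.488]
wrist_force: [-0.3, -0.3, -0.7]
finger_gap: 13.6
```

{"method": "play_rows", "body": {
  "series": [
    [[0, 0, 0], 0, 0.63],
    [[0, 0, 0], 0, 0.63],
    [[0, 0, 0], 0, 0.63],
    [[0, -0.02, 0], 0, 0.63],
    [[0, -0.05, 0], 0, 0.63],
    [[0, -0.09, 0], 0, 0.63],
    [[0, -0.11, 0], 0, 0.63],
    [[0, -0.11, 0], 0, 0.63]
  ]
}}

```text
clock: 15.3
eef_pos: [429.4, 237.3, 120.1]
eef_rot: [-1.551, -0.001, -1.488]
wrist_force: [0.0, 0.3, 0.0]
finger_gap: 34.8
```

```bash
python3 - <<'E'
from h import *
d=np.array([np.cos(np.radians(-96.3)),np.sin(np.radians(-96.3))]);t=np.array([445.1,-14.3])-3*d
go(*t,60,-96.3)
E
```

```text
t 15.30 gap 34.8 pos [429.4 237.3 120.1] yaw -85.3 F [0.  0.3 0. ] -> shift [ 0.249   0.0603 -0.0057] twist 0.193
```

{"method": "play_rows", "body": {
  "series": [
    [[0.05, 0, -0.001], 0.05, 0.55],
    [[0.1, 0, -0.002], 0.1, 0.5],
    [[0.15, 0, -0.003], 0.15, 0.5],
    [[0.2, 0, -0.005], 0.193, 0.5],
    [[0.249, 0.02, -0.0057], 0.193, 0.5],
    [[0.249, 0.0603, -0.0057], 0.193, 0.5],
    [[0.249, 0.0603, -0.0057], 0.193, 0.5],
    [[0.249, 0.0603, -0.0057], 0.193, 0.5],
    [[0.249, 0.0603, -0.0057], 0.193, 0.5]
  ]
}}

```text
clock: 16.2
eef_pos: [446.1, -10.5, 61.2]
eef_rot: [-1.549, 0.003, -1.68]
wrist_force: [-0.1, 1.0, 0.6]
finger_gap: 47.0
```

```bash
python3 - <<'E'
from h import *
t=manip.camera("top")
go(445.4,-11.3,-13.5,-96.3)
a=cv2.resize(t[220:300,150:230],None,fx=5,fy=5)
s=manip.camera("scene");b=cv2.resize(s[195:275,417:497],None,fx=5,fy=5)
cv2.imwrite("pics/p2.png",np.hstack([a,b])[:,:,::-1])
E
```

```text
t 16.25 gap 47.1 pos [446.2 -10.6  61.3] yaw -96.2 F [-0.1  0.6  0.4] -> shift [ 0.001   0.0748 -0.0024] twist 0.001
```

View pics/p2.png

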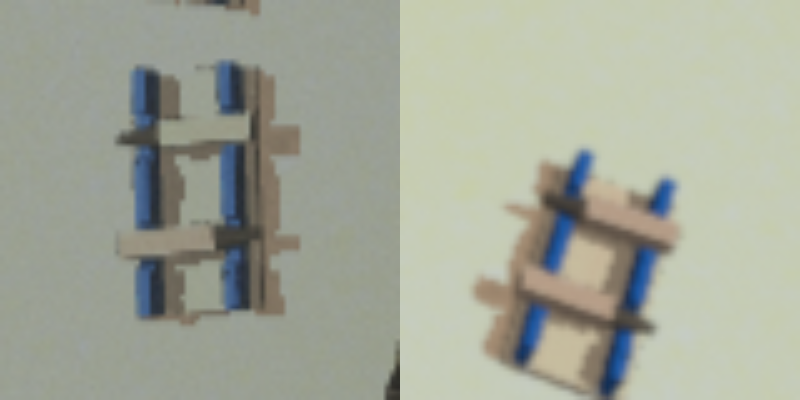

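The short punch lies across both ribs in the free notch and is centred, spanning 118–257 against ribs at 135–243 in the top crop. Now the medium one.

{"method": "play_rows", "body": {
  "series": [
    [[0.001, 0.02, -0.001], 0, 0.5],
    [[0.001, 0.04, -0.0024], 0, 0.5],
    [[0.001, 0.06, -0.0024], 0, 0.5],
    [[0.001, 0.07, -0.0024], 0, 0.5],
    [[0.001, 0.0745, -0.0024], 0, 0.5],
    [[0.001, 0.0745, -0.0024], 0, 0.5],
    [[0.001, 0.0745, -0.0024], 0, 0.5]
  ]
}}

```text
clock: 17.0
eef_pos: [445.9, -11.3, -12.5]
eef_rot: [-1.547, 0.003, -1.679]
wrist_force: [-0.8, -0.3, -0.4]
finger_gap: 46.9
```

{"method": "play_rows", "body": {
  "series": [
    [[0, 0, 0], 0, 0.8],
    [[0, 0, 0], 0, 0.8],
    [[0, 0, 0], 0, 1],
    [[0, 0, 0], 0, 1],
    [[0, 0, 0], 0, 1],
    [[0, 0, 0], 0, 1],
    [[0, 0, 0], 0, 1]
  ],
  "squeeze": 35
}}

```text
clock: 17.7
eef_pos: [445.8, -11.3, -12.4]
eef_rot: [-1.548, 0.003, -1.679]
wrist_force: [-1.9, -0.4, 2.4]
finger_gap: 13.6
```

{"method": "play_rows", "body": {
  "series": [
    [[0, -0.03, 0], 0, 1],
    [[0, -0.07, 0], 0, 1],
    [[0, -0.1, 0], 0, 1],
    [[0, -0.1, 0], 0, 1],
    [[0, -0.1, 0], 0, 1]
  ]
}}

```text
clock: 18.2
eef_pos: [443.5, -11.3, 87.3]
eef_rot: [-1.547, 0.003, -1.679]
wrist_force: [1.0, 0.8, -2.1]
finger_gap: 13.4
```

```bash
python3 - <<'E'
from h import *
go(648.8,239,50,-97.4)
E
```

```text
t 18.20 gap 13.4 pos [443.5 -11.3  87.3] yaw -96.2 F [ 1.   0.8 -2.1] -> shift [-0.271   0.0423  0.176 ] twist 0.021
```

{"method": "play_rows", "body": {
  "series": [
    [[-0.04, 0, 0.025], 0, 1],
    [[-0.08, 0, 0.05], 0.01, 1],
    [[-0.12, 0, 0.08], 0.021, 1],
    [[-0.16, 0, 0.105], 0.021, 1],
    [[-0.2, 0, 0.13], 0.021, 1],
    [[-0.24, 0.01, 0.156], 0.021, 1],
    [[-0.271, 0.02, 0.176], 0.021, 1],
    [[-0.271, 0.042, 0.176], 0.021, 1],
    [[-0.271, 0.0423, 0.176], 0.021, 1],
    [[-0.271, 0.0423, 0.176], 0.021, 1],
    [[-0.271, 0.0423, 0.176], 0.021, 1]
  ]
}}

```text
clock: 19.3
eef_pos: [648.9, 238.5, 50.7]
eef_rot: [-1.547, 0.003, -1.701]
wrist_force: [-0.7, -0.0, -1.1]
finger_gap: 13.5
```

```bash
python3 - <<'E'
from h import *
go(648.8,239,7.5,-97.4)
E
```

```text
t 19.30 gap 13.5 pos [648.9 238.5  50.7] yaw -97.5 F [-0.7 -0.  -1.1] -> shift [-0.0003  0.0432 -0.0012] twist -0.001
```

{"method": "play_rows", "body": {
  "series": [
    [[0, 0.015, 0], 0, 1],
    [[0, 0.03, -0.001], 0, 1],
    [[0, 0.036, -0.001], 0, 1],
    [[0, 0.04, -0.001], 0, 1],
    [[0, 0.043, -0.001], 0, 1],
    [[0, 0.043, -0.001], 0, 1],
    [[0, 0.043, -0.001], 0, 1]
  ]
}}

```text
clock: 20.0
eef_pos: [649.1, 238.7, 8.0]
eef_rot: [-1.546, 0.004, -1.701]
wrist_force: [0.4, 0.4, -1.3]
finger_gap: 13.9
```

{"method": "play_rows", "body": {
  "series": [
    [[0, 0, 0], 0, 0.63],
    [[0, 0, 0], 0, 0.63],
    [[0, 0, 0], 0, 0.63],
    [[0, -0.02, 0], 0, 0.63],
    [[0, -0.05, 0], 0, 0.63],
    [[0, -0.09, 0], 0, 0.63],
    [[0, -0.11, 0], 0, 0.63],
    [[0, -0.11, 0], 0, 0.63]
  ]
}}

```text
clock: 20.8
eef_pos: [647.7, 239.2, 121.9]
eef_rot: [-1.541, 0.006, -1.701]
wrist_force: [0.2, -0.4, 0.8]
finger_gap: 34.4
```

```bash
python3 - <<'E'
from h import *
d=np.array([np.cos(np.radians(-80.6)),np.sin(np.radians(-80.6))]);t=np.array([524.4,-12.3])-4*d;print(t)
go(*t,60,-80.6)
E
```

```text
[523.74669615  -8.35371135]
t 20.80 gap 34.4 pos [647.7 239.2 121.9] yaw -97.5 F [ 0.2 -0.4  0.8] -> shift [ 0.2619  0.0575 -0.0926] twist -0.294
```

{"method": "play_rows", "body": {
  "series": [
    [[0.04, 0, -0.014], -0.05, 0.55],
    [[0.085, 0, -0.03], -0.1, 0.5],
    [[0.13, 0, -0.046], -0.15, 0.5],
    [[0.17, 0, -0.06], -0.2, 0.5],
    [[0.21, 0, -0.075], -0.25, 0.5],
    [[0.24, 0.01, -0.085], -0.294, 0.5],
    [[0.2619, 0.03, -0.0926], -0.294, 0.5],
    [[0.2619, 0.0575, -0.0926], -0.294, 0.5],
    [[0.2619, 0.0575, -0.0926], -0.294, 0.5],
    [[0.2619, 0.0575, -0.0926], -0.294, 0.5],
    [[0.2619, 0.0575, -0.0926], -0.294, 0.5]
  ]
}}

```text
clock: 21.9
eef_pos: [524.3, -8.0, 60.9]
eef_rot: [-1.539, -0.003, -1.406]
wrist_force: [-0.0, -0.3, -0.1]
finger_gap: 47.1
```

```bash
python3 - <<'E'
from h import *
go(523.7,-8.4,-13,-80.6)
t=manip.camera("top");s=manip.camera("scene")
a=cv2.resize(t[160:240,150:230],None,fx=5,fy=5);b=cv2.resize(s[255:335,400:480],None,fx=5,fy=5)
cv2.imwrite("pics/p3.png",np.hstack([a,b])[:,:,::-1])
E
```

```text
t 21.90 gap 47.1 pos [524.3  -8.   60.9] yaw -80.6 F [-0.  -0.3 -0.1] -> shift [ 0.0001  0.0739 -0.0031] twist 0.000
```

View pics/p3.png

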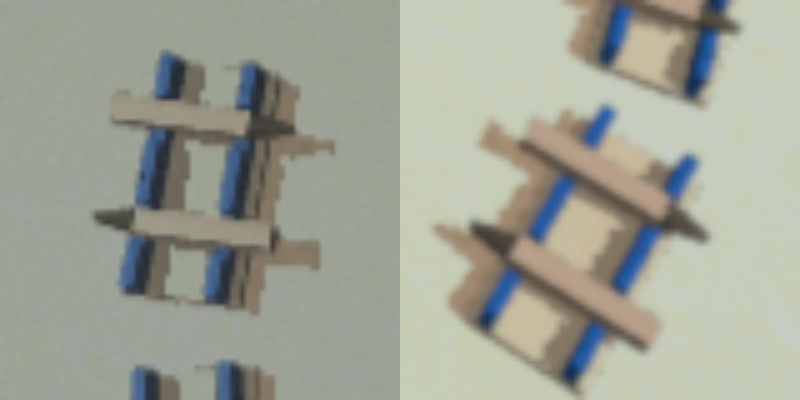

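The medium punch lies in the upper notch across both ribs and is centred: top crop 110–297 against ribs 160–250. Now the long one.

{"method": "play_rows", "body": {
  "series": [
    [[0, 0.02, -0.001], 0, 0.5],
    [[0, 0.04, -0.002], 0, 0.5],
    [[0, 0.06, -0.003], 0, 0.5],
    [[0, 0.07, -0.003], 0, 0.5],
    [[0, 0.0738, -0.003], 0, 0.5],
    [[0, 0.0738, -0.003], 0, 0.5],
    [[0, 0.0738, -0.003], 0, 0.5]
  ]
}}

```text
clock: 22.7
eef_pos: [524.3, -8.4, -12.0]
eef_rot: [-1.537, -0.003, -1.406]
wrist_force: [0.8, -0.0, 0.1]
finger_gap: 46.9
```

{"method": "play_rows", "body": {
  "series": [
    [[0, 0, 0], 0, 0.8],
    [[0, 0, 0], 0, 0.8],
    [[0, 0, 0], 0, 1],
    [[0, 0, 0], 0, 1],
    [[0, 0, 0], 0, 1],
    [[0, 0, 0], 0, 1],
    [[0, 0, 0], 0, 1],
    [[0, 0, 0], 0, 1]
  ],
  "squeeze": 50
}}

```text
clock: 23.5
eef_pos: [524.3, -8.4, -11.9]
eef_rot: [-1.538, -0.003, -1.406]
wrist_force: [-2.3, -0.5, 3.1]
finger_gap: 13.7
```

```bash
python3 - <<'E'
from h import *
go(523.7,-8.4,-13,-80.6)
# lens axis: lens (533.7,-346.9,200.5), yaw -79.8
a=np.radians(-79.8);d=np.array([np.cos(a),np.sin(a)]);L=np.array([533.7,-346.9])
tip=L-70*d;print("tip target",tip,"tcp target (tip 64 ahead of grasp)",tip-64*d)
# refine axis yaw: red-ring in top view, gold ring
for n,(a0,b0,c0,e0) in {"top":(185,245,430,480),"scene":(100,175,205,245)}.items():
    im=cv2.imread(f"pics/{n}0.png");h=cv2.cvtColor(im,cv2.COLOR_BGR2HSV)
    m=np.zeros(h.shape[:2],bool);m[a0:b0,c0:e0]=(((h[...,0]<6)|(h[...,0]>174))&(h[...,1]>140)&(h[...,2]>60))[a0:b0,c0:e0]
    p=np.argwhere(m)[:,::-1].astype(np.float32);print(n,len(p),p.min(0),p.max(0),cv2.minAreaRect(p) if len(p) else 0)
E
```

```text
t 23.50 gap 13.7 pos [524.3  -8.4 -11.9] yaw -80.6 F [-2.3 -0.5  3.1] -> shift [-0.0001  0.0011 -0.0006] twist 0.001
tip target [ 521.30406818 -278.00630744] tcp target (tip 64 ahead of grasp) [ 509.9706448  -215.01778853]
top 41 [451. 203.] [456. 223.] ((454.4324035644531, 212.8037567138672), (20.60104751586914, 3.0901572704315186), 78.11134338378906)
scene 58 [219. 130.] [226. 147.] ((221.07652282714844, 138.05516052246094), (5.1899847984313965, 17.71753692626953), 17.354022979736328)
```

{"method": "play_rows", "body": {
  "series": [
    [[0, -0.03, 0], 0, 1],
    [[0, -0.07, 0], 0, 1],
    [[0, -0.11, 0], 0, 1],
    [[0, -0.15, 0], 0, 1],
    [[0, -0.19, 0], 0, 1],
    [[0, -0.19, 0], 0, 1],
    [[0, -0.19, 0], 0, 1],
    [[0, -0.19, 0], 0, 1]
  ]
}}

```text
clock: 24.3
eef_pos: [517.3, -8.7, 176.4]
eef_rot: [-1.54, -0.003, -1.406]
wrist_force: [1.1, 0.4, -1.3]
finger_gap: 13.2
```

```bash
python3 - <<'E'
from h import *
for n,u in(("scene",(242.92,143.78)),("top",(428.65,217.36))): print(n,plane(n,u,200.5),proj(n,[533.7,-346.9,200.5]))
go(504.8,-185,178.6,-80.0)
E
```

```text
scene [[ 533.92305959 -347.42552968  200.5       ]] [[243.13913162 143.79259908]]
top [[ 533.50299513 -346.58689249  200.5       ]] [[428.78666001 217.27229821]]
t 24.30 gap 13.2 pos [517.3  -8.7 176.4] yaw -80.6 F [ 1.1  0.4 -1.3] -> shift [ 0.1719 -0.003  -0.0412] twist -0.010
```

{"method": "play_rows", "body": {
  "series": [
    [[0.04, 0, -0.01], 0, 1],
    [[0.08, 0, -0.02], -0.01, 1],
    [[0.12, -0.003, -0.03], -0.01, 1],
    [[0.15, -0.003, -0.038], -0.01, 1],
    [[0.172, -0.003, -0.0412], -0.01, 1],
    [[0.172, -0.003, -0.0412], -0.01, 1],
    [[0.172, -0.003, -0.0412], -0.01, 1],
    [[0.172, -0.003, -0.0412], -0.01, 1]
  ]
}}

```text
clock: 25.1
eef_pos: [504.7, -184.2, 177.9]
eef_rot: [-1.541, -0.002, -1.396]
wrist_force: [0.1, -0.5, -1.3]
finger_gap: 13.0
```

```bash
python3 - <<'E'
from h import *
go(510.1,-214.9,178.6,-80.0)
t=manip.camera("top");s=manip.camera("scene");cv2.imwrite("pics/l_t.png",t[:,:,::-1]);cv2.imwrite("pics/l_s.png",s[:,:,::-1])
p=manip.read_state()["eef_pos"];a=np.radians(-80.0);d=np.array([np.cos(a),np.sin(a),0]);o=p+[0,0,21.9]
for n in("top","scene"): print(n,"exp tip",proj(n,o+64*d),"shoulder",proj(n,o+42*d),"tail",proj(n,o-56*d))
def show(im,n,c,w):
    c=c.astype(int);return cv2.resize(im[c[1]-w:c[1]+w,c[0]-w:c[0]+w],(400,400))
ct=proj("top",o+60*d)[0];cs=proj("scene",o+60*d)[0];print(ct.astype(int)-32,cs.astype(int)-32)
cv2.imwrite("pics/l1.png",np.hstack([show(t,"top",ct,32),show(s,"scene",cs,32)])[:,:,::-1])
E
```

```text
t 25.10 gap 13.0 pos [ 504.7 -184.2  177.9] yaw -80.0 F [ 0.1 -0.5 -1.3] -> shift [ 0.0312 -0.0007  0.    ] twist 0.001
top exp tip [[384.34100165 225.31046882]] shoulder [[374.65282973 227.03992546]] tail [[331.36779854 234.76683055]]
scene exp tip [[279.91233058 152.71000759]] shoulder [[288.08893736 154.69210795]] tail [[325.39875646 163.73642278]]
[350 193] [249 121]
```

View pics/l1.png

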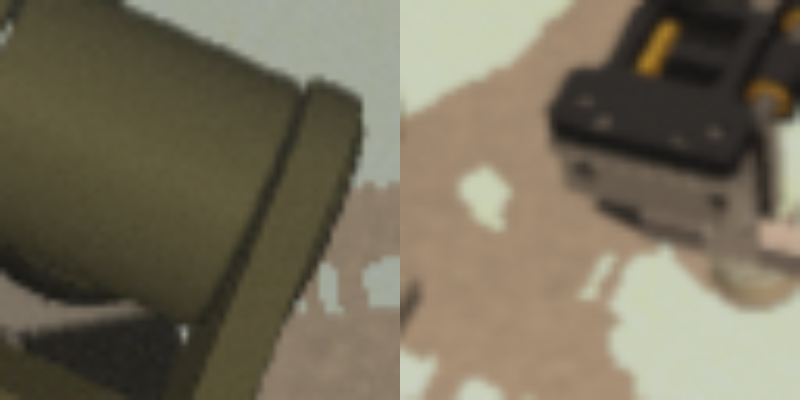

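The dark tip shows at scene crop (598,204), against an expected (593,198). The arm hides it from the top camera. I'll measure the tip and tail numerically in the scene view.

```bash
python3 - <<'E'
from h import *
s=cv2.imread("pics/l_s.png")
print("tip region (max chan) cols 274..294");g=s.max(2)
for r in range(147,162): print(r,g[r,274:296])
print("tail cols 304..334")
for r in range(152,174): print(r,s[r,304:334,2])
E
```

```text
tip region (max chan) cols 274..294
147 [143 110  93  71  64  83 105 108 102 104 105 102  95  90  84  70  66  58
  46  35  33  29]
148 [147 117  95  73  62  68  89 102 104 107 111 109 104 108 111 103 100  96
  85  70  66  60]
149 [150 123 104  94  83  80  90 101 102 104 104 104 104 108 112 108 105 108
 110 104 102 101]
150 [151 129 109 104  97  94 100 102 103 103 103 102 102 103 104 103 103 107
 110 109 109 116]
151 [156 146 130 121 110 104 105 103 102 103 102 103 103 102 103 103 103 103
 104 103 105 109]
152 [159 156 156 151 139 124 108  93  95  98  99 102 102 103 103 103 103 103
 102 103 104 103]
153 [160 159 159 158 155 142 105  68  69  79  84  91  93  98 102 103 103 102
 103 103 103 104]
154 [162 161 160 159 159 145 113  79  59  52  52  58  68  90 107 107 106 106
 105 104 104 103]
155 [160 159 159 160 160 159 149 127  99  74  55  47  53  83 109 111 113 113
 110 108 107 106]
156 [160 159 158 160 161 161 162 159 147 123  97  73  57  68  89  97 105 110
 110 111 112 112]
157 [160 160 158 158 160 162 164 164 161 157 147 125 100  87  87  88  87  87
  89  95 104 110]
158 [164 164 161 16
[... 2473 characters left out ...]
202 201 198 198
 196 190 179 186 200 202 202 202 202 201 202 202]
169 [148 150 153 156 161 167 173 187 199 201 202 202 201 202 202 202 202 201
 201 200 200 200 202 202 202 202 202 202 201 201]
170 [167 164 165 167 176 190 198 200 201 202 201 202 202 202 202 203 201 202
 202 202 201 202 202 202 202 202 202 201 202 201]
171 [198 198 199 199 199 201 202 202 202 202 202 202 202 202 202 202 202 201
 201 202 202 202 201 202 201 203 202 202 201 202]
172 [202 202 201 202 202 202 202 202 201 202 202 202 202 202 202 202 202 202
 202 202 202 202 202 202 202 202 202 201 202 201]
173 [202 201 202 201 201 201 202 202 202 201 202 202 201 202 201 202 201 202
 202 202 201 201 202 202 202 202 201 202 202 201]
```

The tail is at (325.5,163.5), against an expected (325.4,163.7). The tip is at about (280.3,153.5), against (279.9,152.7), and the body partly hides it. The punch is level and firmly held, so I'll make the last approach.

{"method": "play_rows", "body": {
  "series": [
    [[0.01, 0, 0], 0, 1],
    [[0.018, -0.0005, 0], 0, 1],
    [[0.025, -0.0007, 0], 0, 1],
    [[0.03, -0.0007, 0], 0, 1],
    [[0.0312, -0.0007, 0], 0, 1],
    [[0.0312, -0.0007, 0], 0, 1],
    [[0.0312, -0.0007, 0], 0, 1],
    [[0.0312, -0.0007, 0], 0, 1],
    [[0.0312, -0.0007, 0], 0, 1]
  ]
}}

```text
clock: 26.1
eef_pos: [510.3, -214.8, 179.2]
eef_rot: [-1.54, -0.003, -1.395]
wrist_force: [-0.0, 0.0, -1.2]
finger_gap: 13.3
```

```bash
python3 - <<'E'
from h import *
np.set_printoptions(precision=1,suppress=True)
go(510.1,-214.9,178.6,-80.0)
s=manip.camera("scene");g=s.max(2)
a=np.radians(-80.0);d=np.array([np.cos(a),np.sin(a),0]);L=np.array([533.7,-346.9,200.5]);f=L-70*d
o=manip.read_state()["eef_pos"]+[0,0,21.9]
print("focus px",proj("scene",f),"robot-tip px",proj("scene",o+64*d),"robot tip-focus mm",o+64*d-f,"tail exp",proj("scene",o-56*d))
q=plane("top",[[432.6,243.3],[424.8,212.1]],20);print("base front edge: mm behind glass",(L-q)@-d)
u,v=proj("scene",f)[0].astype(int);print(u-5,v-3)
for r in range(v-3,v+6): print(r,g[r,u-5:u+12])
ut,vt=proj("scene",o-56*d)[0].astype(int)
for r in range(vt-7,vt+7): print(r,s[r,ut-6:ut+5,0])
t=manip.camera("top");old=cv2.imread("pics/top0.png")[:,:,::-1];h=np.abs(t.astype(int)-old).max(2);print("objects changed? orange",(h[205:240,345:370]>60).sum(),"camera stand",(h[180:250,422:530]>60).sum())
E
```

```text
t 26.10 gap 13.3 pos [ 510.3 -214.8  179.2] yaw -79.9 F [-0.   0.  -1.2] -> shift [ 0.  0. -0.] twist 0.001
focus px [[268.4 149.9]] robot-tip px [[268.4 149.7]] robot tip-focus mm [-0.2  0.2  0.6] tail exp [[313.4 160.6]]
base front edge: mm behind glass [39.1 36.6]
263 146
146 [103  98  95  98 102 102 103 102 104 104 104 104 107 109 109 108 114]
147 [116 110 104 101 103 102 103 102 103 102 103 103 103 104 104 104 107]
148 [141 134 128 117 114 107 102 102 101 102 103 102 103 103 103 103 103]
149 [158 155 152 147 139 118  92  91  94 100 101 102 103 102 103 103 103]
150 [159 158 157 156 154 127  74  61  71  84  90  91  97 105 107 104 103]
151 [161 161 160 159 157 140 104  77  60  54  54  60  84 109 114 109 108]
152 [161 162 162 161 160 160 150 128 100  75  56  52  74 103 112 111 114]
153 [160 161 161 160 160 162 163 160 147 123  98  76  68  80  92  98 105]
154 [157 160 160 159 158 161 164 163 158 155 146 125 101  89  89  90  87]
153 [201 202 202 200 191 181 188 200 202 202 202]
154 [201 201 201 196 179 165 185 200 201 202 201]
155 [200 198 195 185 160 156 184 200 202 202 202]
156 [198 193 187 179 160 162 185 200 202 201 202]
157 [196 196 196 195 189 186 188 195 200 201 202]
158 [193 194 195 196 196 194 182 180 199 202 202]
159 [179 185 191 192 193 191 169 164 198 201 202]
160 [138 157 169 173 177 175 150 153 193 202 202]
161 [106 107 108 119 135 134 119 148 189 201 202]
162 [107 103 102 103 106 108 122 163 196 202 201]
163 [127 116 114 107 106 108 134 175 199 201 202]
164 [153 145 142 132 126 125 146 182 200 201 202]
165 [159 160 161 158 153 150 165 192 201 201 202]
166 [167 166 161 160 157 159 179 198 202 201 202]
objects changed? orange 606 camera stand 59
```

```bash
python3 - <<'E'
from h import *
s=manip.read_state();print(np.abs(s["qd"]).max(),s["finger_gap"],s["clock"],s["wrist_force"].round(1))
im=manip.camera("scene")
for i in (cv2.imread("pics/scene0.png")[:,:,::-1].copy(),im):
    h=cv2.cvtColor(np.ascontiguousarray(i),cv2.COLOR_RGB2HSV)[195:230,285:310];m=(h[...,0]>5)&(h[...,0]<22)&(h[...,1]>170);p=np.argwhere(m);print("orange",len(p),p.mean(0)+[195,285])
print(manip.sign_off())
E
```

```text
0.002739929525167838 13.342509844805274 26.2 [-0.2 -0.3 -0.9]
orange 77 [213.48051948 296.19480519]
orange 76 [213.48684211 296.22368421]
the job is handed in; nothing more can be done
None
```

I laid the short punch and then the medium punch in their matching free notches. The long punch is now held still in front of the inspection camera, and the job is handed in at 26 s.

**Rack checks:** crops from both cameras show each punch lying across both ribs and roughly centred. Their points face the opposite way to the punches already in the racks.

**Hold checks:**
- The robot pose puts the tip within 1 mm of the measured focus point, yawed −80° and level. The tip and tail pixels in the scene view agree to about 1 px, or 2–3 mm.
- Joint speeds were about zero and the gap was 13.3 mm.
- The orange look-alike had not moved.

**What failed or disagreed:**
- **Missed grasps:** the first three closings shut above the short punch. The fingertips turned out to sit about 21 mm higher than the reported tool height. I found this by probing down onto the punch, which took about 20 N, and allowed for it afterwards.
- **Final tip position:** the arm hid the tip from the top camera, so it was checked from one view plus the robot pose.
- **Glass distance:** the camera base's front edge measured 37–39 mm behind the glass, against 35 mm nominal. The 70 mm distance may therefore be off by 2–4 mm.
- **Axis direction:** edge estimates of the lens axis spread by about 2° around the value I used.
- **Tool tilt:** the tool drifted to about 1.8° of roll about the punch's own axis, which does not affect level or pointing.

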